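Sort two sealed cans by weight and press them home

TASK

The two identical-looking aluminium cans are two of three kinds that only weight tells apart: solid (about 500 g), filled (about 260 g) and hollow (about 90 g). Heft each one, stand it upright in the cup of its kind (red for solid, yellow for filled, blue for hollow) and press it gently down until the stiff cup bottoms out, never bearing on it with more than 25 N. Leave the cup you do not need up, and leave the cans released and the rest of the bench undisturbed.

Things in the scene. Friction and masses are not known exactly. Their poses are not given: they have to be found in the camera images.
- can_a: sealed upright aluminium can with a black band near the top and a black dot on the lid, 44 mm in diameter and 75 mm tall, origin at the centre of its underside, z up. All cans look alike; inside is one of three fillings, known only by weight: solid iron core (total 0.47 to 0.57 kg), resin filled (0.24 to 0.28 kg) or hollow (0.08 to 0.1 kg). The two cans always differ in kind. The filling sits loosely and may rattle a little
- can_b: sealed upright aluminium can with a black band near the top and a black dot on the lid, 44 mm in diameter and 75 mm tall, origin at the centre of its underside, z up. All cans look alike; inside is one of three fillings, known only by weight: solid iron core (total 0.47 to 0.57 kg), resin filled (0.24 to 0.28 kg) or hollow (0.08 to 0.1 kg). The two cans always differ in kind. The filling sits loosely and may rattle a little
- station_red: grey square block, 80 x 80 x 45 mm high, with a red label and a red round cup on a stem above it; fixed to the black tray; origin at the centre of its underside (6 mm above the bench). The three blocks stand in a row 100 mm apart in any order of colours
- floor_red (a point): centre of the inner floor of the red cup, on which a can stands; it moves down with the cup; at the start 71 to 75 mm above the bench. The cup is 57 mm across, 49 mm inside, its rim 17 mm above this floor
- cup_red (a joint): how far the red cup (for solid) has been pressed down into its block, in m: at the start 0 to 0.003; grows downwards. It sinks 6 to 18 mm in all, differently for each cup, and then stops hard. Between cup and stem sits a rubber pad that gives 1 mm per 8 N (4 mm at most, not counted here). It slides with steady friction: it takes about 8 N to move it, stays where it is left, and does not sink under a can's own weight
- station_yellow: grey square block, 80 x 80 x 45 mm high, with a yellow label and a yellow round cup on a stem above it; fixed to the black tray; origin at the centre of its underside (6 mm above the bench). The three blocks stand in a row 100 mm apart in any order of colours
- floor_yellow (a point): centre of the inner floor of the yellow cup, on which a can stands; it moves down with the cup; at the start 71 to 75 mm above the bench. The cup is 57 mm across, 49 mm inside, its rim 17 mm above this floor
- cup_yellow (a joint): how far the yellow cup (for filled) has been pressed down into its block, in m: at the start 0 to 0.003; grows downwards. It sinks 6 to 18 mm in all, differently for each cup, and then stops hard. Between cup and stem sits a rubber pad that gives 1 mm per 8 N (4 mm at most, not counted here). It slides with steady friction: it takes about 8 N to move it, stays where it is left, and does not sink under a can's own weight
- station_blue: grey square block, 80 x 80 x 45 mm high, with a blue label and a blue round cup on a stem above it; fixed to the black tray; origin at the centre of its underside (6 mm above the bench). The three blocks stand in a row 100 mm apart in any order of colours
- floor_blue (a point): centre of the inner floor of the blue cup, on which a can stands; it moves down with the cup; at the start 71 to 75 mm above the bench. The cup is 57 mm across, 49 mm inside, its rim 17 mm above this floor
- cup_blue (a joint): how far the blue cup (for hollow) has been pressed down into its block, in m: at the start 0 to 0.003; grows downwards. It sinks 6 to 18 mm in all, differently for each cup, and then stops hard. Between cup and stem sits a rubber pad that gives 1 mm per 8 N (4 mm at most, not counted here). It slides with steady friction: it takes about 8 N to move it, stays where it is left, and does not sink under a can's own weight
- meter: yellow handheld multimeter lying flat, 88 x 180 x 34 mm, origin at the centre of its underside; leave alone
- driver: red screwdriver lying flat, 190 mm long along its x; leave alone
- spool: blue solder spool, 60 mm in diameter, 35 mm high, origin under its centre; leave alone
- spray: orange spray can, 52 mm in diameter, 150 mm high, origin under its centre; leave alone
Mind the look-alikes: they are no part of the job. Leave any orange or pink look-alike of the can_b alone.

How it is judged:
At the end, for the whole second after the job is handed in: Each can stands released, upright and at rest in the cup of its kind: within 5 mm of centre, 4 mm of the cup floor, its whole weight on it (red 3.9-7 N, yellow 1.8-3.4 N, blue 0.4-1.6 N), that cup within 1.5 mm of its stop; the unused cup is pressed down less than 5 mm (((horizontal distance between can_a and floor_red below 0.005 m and z of can_a in the frame of floor_red between -0.004 and 0.004 m and contact force between can_a and station_red between 3.9 and 7 N and value of joint cup_red above 0.0095 m) or (horizontal distance between can_a and floor_yellow below 0.005 m and z of can_a in the frame of floor_yellow between -0.004 and 0.004 m and contact force between can_a and station_yellow between 1.8 and 3.4 N and value of joint cup_yellow above 0.0155 m) or (horizontal distance between can_a and floor_blue below 0.005 m and z of can_a in the frame of floor_blue between -0.004 and 0.004 m and contact force between can_a and station_blue between 0.4 and 1.6 N and value of joint cup_blue above 0.0055 m)) and angle between each of can_a, can_b's own z axis and vertical below 0.1 rad and linear speed of each of can_a, can_b below 0.02 m/s and ((horizontal distance between can_b and floor_red below 0.005 m and z of can_b in the frame of floor_red between -0.004 and 0.004 m and contact force between can_b and station_red between 3.9 and 7 N and value of joint cup_red above 0.0095 m) or (horizontal distance between can_b and floor_yellow below 0.005 m and z of can_b in the frame of floor_yellow between -0.004 and 0.004 m and contact force between can_b and station_yellow between 1.8 and 3.4 N and value of joint cup_yellow above 0.0155 m) or (horizontal distance between can_b and floor_blue below 0.005 m and z of can_b in the frame of floor_blue between -0.004 and 0.004 m and contact force between can_b and station_blue between 0.4 and 1.6 N and value of joint cup_blue above 0.0055 m)) and (value of joint cup_red below 0.005 m or horizontal distance between any of can_a, can_b and floor_red below 0.005 m) and (value of joint cup_yellow below 0.005 m or horizontal distance between any of can_a, can_b and floor_yellow below 0.005 m) and (value of joint cup_blue below 0.005 m or horizontal distance between any of can_a, can_b and floor_blue below 0.005 m)); the robot touches nothing.
It fails at once if a can is pressed onto or struck against a station with more than 25 N (red) (contact force between any of can_a, can_b and station_red above 25 N).
It fails at once if a can is pressed onto or struck against a station with more than 25 N (yellow) (contact force between any of can_a, can_b and station_yellow above 25 N).
It fails at once if a can is pressed onto or struck against a station with more than 25 N (blue) (contact force between any of can_a, can_b and station_blue above 25 N).
It fails at once if a bystander (multimeter, screwdriver, solder spool, spray can) is shifted by more than 30 mm (distance of any of meter, driver, spool, spray from where it was at the start of the episode above 0.03 m).
It fails at once if a can is tipped over (more than about 57 degrees) (angle between any of can_a, can_b's own z axis and vertical above 1 rad).
It also fails if it takes over 58 s, if anything falls off the work surface, if the arm or the gripper's body presses on something with over 40 N, if the wrist force passes 120 N, or if a joint passes its speed limit or range.

ROBOT

A 6-joint arm with a two-finger parallel gripper is mounted at the origin on the work surface. World frame = base frame: x ahead of the robot, y to its left, z up, the work surface at z = 0. Lengths are in m, angles in rad, forces in N, time in s.
With the tool pointing down it reaches from about 0.25 to 0.725 m from the base axis. Payload 4 kg.
Tool frame: the origin (TCP) lies between the finger pads; the fingertips stand 11 mm ahead of it and the grasp point (between the pads) lies 8 mm behind it (bot.tip_extent is the distance from the TCP to the fingertips, in m); z points along the fingers, y is the line along which they close (so a half turn about z gives the same grasp; the last joint's range is limited). The gripper opens to 85 mm and grips with 20 to 120 N. Pads are 22 mm wide; open, the fingers measure 114 mm over their backs; the gripper's body (76 mm by 85 mm) begins 54 mm behind the grasp point. The pads swing forward as they close: fully open they stand 13 mm farther back than shut.
Start: joints at [0, 0.241, 0.005, 1.335, 0, 1.571], TCP at [0.5, -0, 0.242] pointing down, gripper open.
Joint ranges: [-2.72, 2.72], [-1.05, 1.87], [-1.09, 1.28], [-1.99, 2.15], [-1.42, 1.44], [-3.14, 3.14]. Speed limits (rad/s): [2.79, 2.79, 3.14, 3.14, 3.14, 3.14].

INTERFACE

Orientations are given as a unit quaternion [x, y, z, w].
In Python, from workcell import bot gives the robot as it stands. The module is installed in compiled form; this text tells all that it offers.
- The arm moves only by the tool drive_tool, never from a script. Its argument "rows" is a list of rows, each an object of numbers: "dx", "dy", "dz": the shift along the tool's x, y, z in units of 50 mm (1.0 is 50 mm); "wx", "wy", "wz": the turn, a rotation vector about the tool's x, y, z in units of 5 degrees (1.0 is 5 degrees); "hand": the finger opening in mm, from 0 to 85.4. A call has 1 to 20 rows; each row is the pose to reach, as a shift and turn from the pose commanded when the call began, along the tool's axes at that moment; what a row does not reach only later rows make up. A row lasts 1/10 s, in which the tool goes at most 50 mm and 8.59 degrees, less where a joint would pass 70% of its speed; a pose out of reach is approached as far as the arm can. A call with a gripper value outside its range is refused whole. The fingers move at their own pace and stop on an object; the grip force is fixed at half the most. Time passes only in rows, so rows that repeat a pose let the fingers close. It gives the time, the measured TCP pose, the force, the opening and the grip force at its end, in the units of the state.
- bot.get_obs(): the state, without advancing time (a new reading comes with each control period).
- bot.camera(name): name is "scene" or "side" or "wrist"; returns the picture (420x560x3 uint8, red, green, blue); there is no depth.
- bot.get_calibration(name): a dict with "vfov" (degrees; the focal length in pixels is half the picture's height over the tangent of half this angle, whatever the lens; pixels are square), "cx", "cy" (the principal point, pixels), "k1" (the pictures are not rectified: a ray, as slopes to the right and down, at radius r is drawn at 1 + k1 r^2 times it, then the intrinsics apply), "origin" and "rotation" of the camera in the world; the wrist camera has in their place "mount" (4x4, takes a point from camera to tool coordinates, whose origin is the TCP and whose axes are the flange's). Camera axes: x right, y up, looking along -z (the intrinsics and any distortion apply to the point x, -y, -z); pixel columns grow to the right and rows downward; lengths in m; the calibration is good to about 2 mm. A picture is of the moment at which its call begins: read the wrist's pose just before it. get_calibration takes no time and is no camera call.
- bot.job_done(): hands the job in; it is judged then, once.
Trained networks look in the newest picture that a camera, given by its name, has taken for a name from the list of things; names that differ only in an ending like _2 or _b are one class to them, and where a whole thing is asked for, a point or a joint stands for the part that bears it (a point fixed in the world has none). Each returns a list of dicts, best first, with "score" (0 to 1); they miss things now and then, are a little off and sometimes report something else, mostly with a low value. They report only what shows in the picture. A call takes as long as a camera call. They do not tell look-alikes from the thing itself.
- bot.look_for(camera, thing): "extent" ([centre column, centre row, width, height] in pixels, round what is visible of it).
- bot.outline_of(camera, thing): "region" (420x560 bool, what is visible of it) and "extent" ([centre column, centre row, width, height] in pixels, round what is visible of it).
The state is a dict: "clock": time; "joint_pos": joint angles; "joint_vel": joint speeds; "tau": joint torques, N m; "eef_pos": TCP position; "tool_rot": TCP orientation; "ft_force": force on the tool from outside, world axes, zero at the start; "ft_torque": the same for the moment, N m; "grip_width": finger opening in m; "grasp_force": force on a finger pad.
Only numpy, scipy, OpenCV 4.12 (cv2) and the standard library are available. Lean on these libraries where they do the work, as an engineer would, in place of code of your own. Each camera call takes 0.05 s, during which the arm holds its last target. There are 200 camera calls.

## Working session

There is one attempt and no reset: what is moved stays moved. The work goes in short steps, Python scripts to look and compute and a tool call to move; the robot and the scene stay as the last step left them, time stands still between calls to the robot, and variables do not carry over. Pictures are saved under pics/ and viewed, at most 10 in all, crops included, and the job is handed in when it is done.

Besides the shell and the picture viewer there is one more tool, called after "Emit:" by a JSON object that holds its "op" and its "data". drive_tool: Moves the arm, as the interface text tells. Its arguments: {"type":"object","properties":{"rows":{"type":"array","items":{"type":"object","properties":{"dx":{"type":"number"},"dy":{"type":"number"},"dz":{"type":"number"},"wx":{"type":"number"},"wy":{"type":"number"},"wz":{"type":"number"},"hand":{"type":"number"}}}}},"required":["rows"]}

```bash
mkdir -p pics; cat > h.py <<'E'
import numpy as np, cv2
from workcell import bot
from scipy.spatial.transform import Rotation as R
def cam(n):
    c=bot.get_calibration(n); f=210/np.tan(np.radians(c['vfov'])/2)
    if 'mount' in c:
        o=bot.get_obs(); T=np.eye(4); T[:3,:3]=R.from_quat(o['tool_rot']).as_matrix(); T[:3,3]=o['eef_pos']
        M=T@np.array(c['mount']); Rm,t=M[:3,:3],M[:3,3]
    else: Rm,t=np.array(c['rotation']),np.array(c['origin'])
    if Rm.shape!=(3,3): Rm=R.from_quat(Rm).as_matrix()
    return f,c['cx'],c['cy'],c['k1'],Rm,t
def ray(n,u,v,C=None):
    f,cx,cy,k,Rm,t=C or cam(n)
    a=np.array([(u-cx)/f,(v-cy)/f]); s=a.copy()
    for _ in range(30): s=a/(1+k*(s@s))
    return t,Rm@np.array([s[0],-s[1],-1])
def atz(n,u,v,z,C=None):
    t,d=ray(n,u,v,C); return t+d*(z-t[2])/d[2]
def proj(n,p,C=None):
    f,cx,cy,k,Rm,t=C or cam(n)
    q=Rm.T@(np.array(p)-t); s=np.array([q[0],-q[1]])/-q[2]; s=s*(1+k*(s@s))
    return s*f+[cx,cy]
def save(n,name):
    im=bot.camera(n); cv2.imwrite('pics/'+name,im[:,:,::-1]); return im
E
python3 - <<'E'
from h import *
print({k:np.round(v,3) if not isinstance(v,str) else v for k,v in bot.get_obs().items()})
ims=[]
for n in ['scene','side','wrist']:
    ims.append(bot.camera(n)); C=cam(n); print(n,np.round(C[5],3),C[0])
    for t in ['can_a','station_red','station_yellow','station_blue','floor_red','floor_yellow','floor_blue']:
        for d in bot.look_for(n,t): print(n,t,round(d['score'],2),np.round(d['extent']))
a=np.hstack(ims[:2]); cv2.imwrite('pics/a.png',cv2.resize(a,(800,300),interpolation=cv2.INTER_AREA)[:,:,::-1])
cv2.imwrite('pics/s.png',ims[0][:,:,::-1]);cv2.imwrite('pics/w.png',ims[2][:,:,::-1]);cv2.imwrite('pics/d.png',ims[1][:,:,::-1])
E
```

```text
{'clock': np.float64(0.0), 'joint_pos': array([0.   , 0.241, 0.004, 1.335, 0.   , 1.571]), 'joint_vel': array([-0.001,  0.001,  0.   , -0.002,  0.   ,  0.001]), 'tau': array([ 1.0000e-03, -3.7232e+01,  2.5241e+01,  1.7000e-02,  0.0000e+00,
        0.0000e+00]), 'eef_pos': array([0.499, 0.   , 0.241]), 'tool_rot': array([ 0.707,  0.707, -0.001, -0.001]), 'ft_force': array([ 0.333, -0.482, -0.147]), 'ft_torque': array([-0.048,  0.013, -0.016]), 'grasp_force': np.float64(0.0), 'grip_width': np.float64(0.086)}
scene [1.569 0.739 0.889] 495.9203792216589
scene can_a 0.71 [222. 187.  23.  15.]
scene can_a 0.7 [398. 212.  14.  28.]
scene can_a 0.61 [308. 213.  21.  29.]
scene can_a 0.6 [352. 209.  13.  29.]
scene can_a 0.59 [379. 222.  15.  31.]
scene station_red 0.76 [252. 202.  36.  37.]
scene station_red 0.58 [430. 218.  24.  44.]
scene station_yellow 0.66 [222. 199.  36.  39.]
scene station_yellow 0.45 [224. 188.  21.  19.]
scene station_blue 0.83 [198. 189.  35.  37.]
scene floor_red 0.77 [253. 192.  26.  17.]
scene floor_yellow 0.54 [222. 197.  33.  37.]
scene floor_yellow 0.49 [221. 
[... 277 characters left out ...]
d 0.28 [288. 155.  21.  18.]
side station_yellow 0.97 [286. 161.  30.  27.]
side station_blue 0.62 [285. 146.  27.  27.]
side floor_red 0.9 [287. 172.  21.  21.]
side floor_yellow 0.51 [288. 154.  19.  17.]
side floor_blue 0.61 [290. 185.  35.  44.]
side floor_blue 0.58 [285. 137.  19.  12.]
wrist [0.501 0.075 0.374] 347.63901455573284
wrist station_red 0.82 [371. 228.  93. 101.]
wrist station_yellow 0.66 [378. 318.  80. 100.]
wrist station_blue 0.84 [371. 375.  47.  58.]
wrist floor_red 0.8 [386. 245.  67.  62.]
wrist floor_yellow 0.64 [381. 338.  32.  58.]
wrist floor_yellow 0.32 [386. 244.  66.  59.]
wrist floor_yellow 0.24 [335.  46.  62.  70.]
wrist floor_blue 0.24 [378. 320.  82. 100.]
```

View pics/s.png

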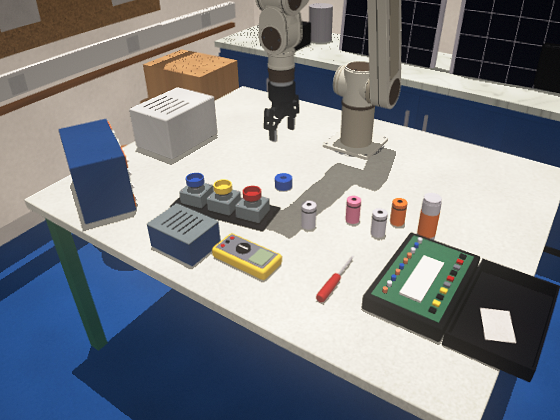

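View pics/d.png

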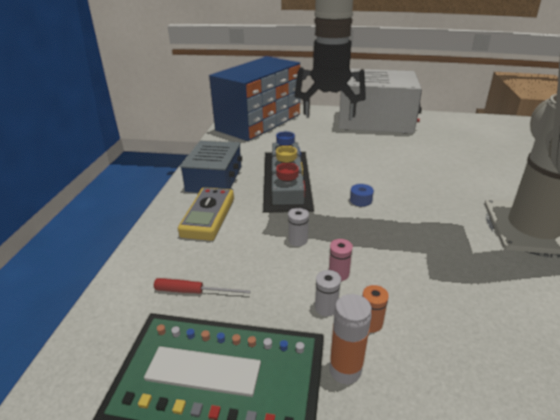

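Scene picture: silver cans with black bands stand at about (309,215) and (379,222). The things that could be mistaken for them are the pink can (353,209), the orange can (399,212) and the spray can (430,218). Cups: blue (196,181), yellow (222,188), red (252,194). In the side picture the silver cans are at (298,227) and (328,292), the pink one at (340,259) and the orange one at (375,309).

```bash
python3 - <<'E'
from h import *
for n,L in dict(scene=[('A',309,215,.0375),('B',379,222,.0375),('pink',353,209,.0375),('or',399,212,.0375),('spray',430,218,.075),('spool',284,182,.0175),('red',252,192,.083),('yel',222.5,187,.083),('blue',196,181,.083)],
 side=[('A',298,227,.0375),('B',328,293,.0375),('pink',340.5,260,.0375),('or',374,310,.0375),('spray',350,338,.075),('spool',362,195,.0175),('red',287.5,172,.083),('yel',287,154.5,.083),('blue',285.5,138,.083)]).items():
    for nm,u,v,z in L: print(n,nm,np.round(atz(n,u,v,z),3))
c=cv2.imread('pics/s.png')[180:245,290:450]; d=cv2.imread('pics/d.png')[200:330,270:430]
cv2.imwrite('pics/c.png',np.vstack([cv2.resize(c,None,fx=4,fy=4,interpolation=2),cv2.resize(d,None,fx=4,fy=4,interpolation=2)[:340]]))
print(np.round(bot.get_calibration('wrist')['mount'],3))
E
```

```text
scene A [0.548 0.128 0.037]
scene B [0.467 0.316 0.037]
scene pink [0.45  0.222 0.037]
scene or [0.389 0.345 0.037]
scene spray [0.42  0.447 0.075]
scene spool [ 0.408 -0.055  0.017]
scene red [ 0.595 -0.044  0.083]
scene yel [ 0.621 -0.137  0.083]
scene blue [ 0.639 -0.229  0.083]
side A [0.547 0.128 0.037]
side B [0.469 0.318 0.037]
side pink [0.45  0.225 0.037]
side or [0.388 0.347 0.037]
side spray [0.429 0.442 0.075]
side spool [ 0.406 -0.055  0.017]
side red [ 0.595 -0.032  0.083]
side yel [ 0.61  -0.127  0.083]
side blue [ 0.63  -0.23   0.083]
[[ 0.001  0.956  0.294  0.075]
 [ 1.    -0.001  0.     0.001]
 [ 0.     0.294 -0.956 -0.132]
 [ 0.     0.     0.     1.   ]]
```

View pics/w.png

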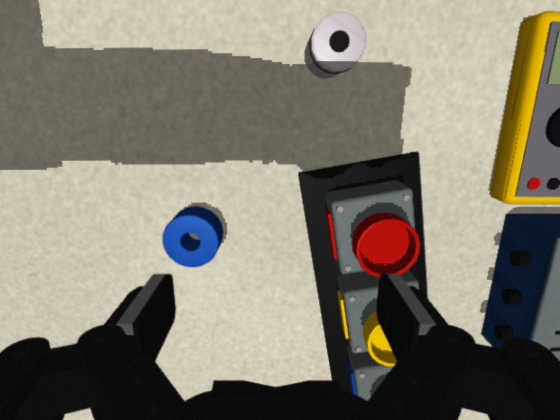

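View pics/c.png

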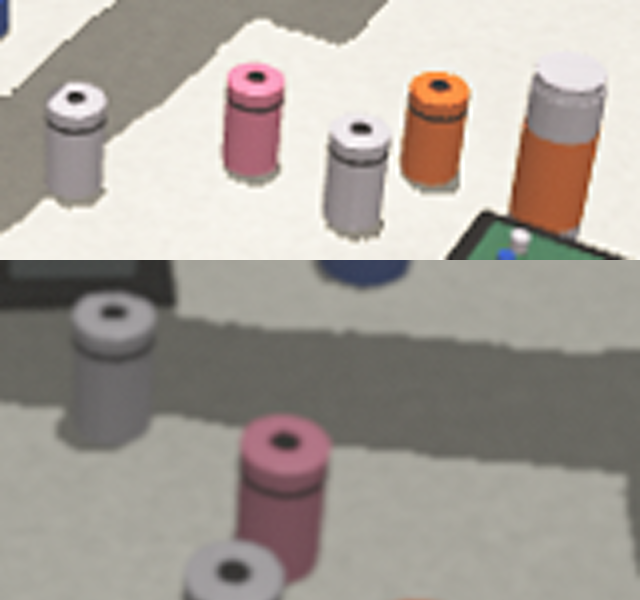

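```bash
python3 - <<'E'
from h import *
print('A dot',atz('wrist',340,41,.075)); print('red rim',atz('wrist',386,241,.090)); print('yel',atz('wrist',389,338,.09))
o=bot.get_obs();print(o['eef_pos'],o['ft_force'])
for n,p in dict(red=(.594,-.04,.09),A=(.548,.128,.075)).items(): print(n,proj('wrist',p))
E
```

```text
A dot [0.55104748 0.1241674  0.075     ]
red rim [ 0.59763231 -0.03816946  0.09      ]
yel [ 0.61020732 -0.13872658  0.09      ]
[ 4.99989523e-01 -6.36555259e-06  2.42296258e-01] [0.24620415 0.52812635 0.64268188]
red [381.6899893  242.93837383]
A [336.36094683  35.62856475]
```

Emit:
{"op": "drive_tool", "data": {"rows": [{"dx":0.9,"dy":0.3},{"dx":1.8,"dy":0.6},{"dx":2.56,"dy":0.96},{"dx":2.56,"dy":0.96,"dz":0.5},{"dx":2.56,"dy":0.96,"dz":1.0},{"dx":2.56,"dy":0.96,"dz":1.5},{"dx":2.56,"dy":0.96,"dz":1.5},{"dx":2.56,"dy":0.96,"dz":1.5}]}}

```text
invalid input at $.rows[0]: expected keys dx, dy, dz, wx, wy, wz, hand
```

Emit:
{"op": "drive_tool", "data": {"rows": [{"dx":0.9,"dy":0.3,"dz":0,"wx":0,"wy":0,"wz":0,"hand":85},{"dx":1.8,"dy":0.6,"dz":0,"wx":0,"wy":0,"wz":0,"hand":85},{"dx":2.54,"dy":0.98,"dz":0,"wx":0,"wy":0,"wz":0,"hand":85},{"dx":2.54,"dy":0.98,"dz":0.7,"wx":0,"wy":0,"wz":0,"hand":85},{"dx":2.54,"dy":0.98,"dz":1.4,"wx":0,"wy":0,"wz":0,"hand":85},{"dx":2.54,"dy":0.98,"dz":1.8,"wx":0,"wy":0,"wz":0,"hand":85},{"dx":2.54,"dy":0.98,"dz":1.8,"wx":0,"wy":0,"wz":0,"hand":85},{"dx":2.54,"dy":0.98,"dz":1.8,"wx":0,"wy":0,"wz":0,"hand":85}]}}

```text
clock: 2.0
eef_pos: [0.5491, 0.127, 0.1526]
tool_rot: [0.707, 0.707, -0.0, -0.0]
ft_force: [-0.1, 0.9, 1.1]
grip_width: 0.0848
grasp_force: 0.0
```

```bash
python3 - <<'E'
from h import *
o=bot.get_obs(); print(o['eef_pos'],o['ft_force'])
C=cam('wrist'); im=save('wrist','w2.png')
for d in bot.outline_of('wrist','can_a'):
    print(d['score'],d['extent'])
print(proj('wrist',(.549,.1265,.075),C), C)
x,y=map(int,proj('wrist',(.549,.1265,.075),C))
g=im[max(0,y-50):y+50,x-50:x+50].max(2)<60
n,l,s,c=cv2.connectedComponentsWithStats(g.astype('uint8'))
for i in range(1,n):
    if s[i,4]>60:
        u,v=c[i]+[x-50,max(0,y-50)]; print(s[i],u,v,atz('wrist',u,v,.075,C))
E
```

```text
[0.54909565 0.12702232 0.15259711] [-0.09310958  0.93859566  1.06993809]
0.72 [277.0, 224.1, 64.3, 88.3]
0.6 [125.7, 68.5, 112.4, 81.8]
[274.49587229 229.37555788] (np.float64(347.63901455573284), 275.65556315476397, 213.03528529616057, -0.015775324118037063, array([[ 9.99999610e-01, -8.08770572e-04,  3.54748212e-04],
       [ 6.68881206e-04,  9.55881519e-01,  2.93751722e-01],
       [-5.76675008e-04, -2.93751370e-01,  9.55881687e-01]]), array([0.54981295, 0.20187704, 0.28466537]))
[ 23  14  59  22 196] 275.9540816326531 199.5 [0.54991536 0.14627379 0.075     ]
[ 41  43  24  23 443] 276.50112866817153 232.78103837471784 [0.55028702 0.12417951 0.075     ]
```

View pics/w2.png

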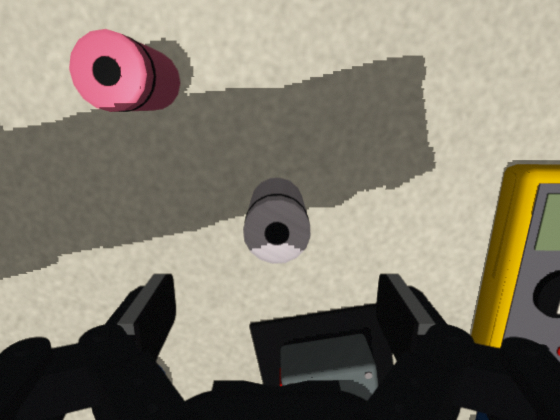

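Pixels: silver can dot at (276.5,233), pink look-alike away at (107,70). Descending on the silver one.

Emit:
{"op": "drive_tool", "data": {"rows": [{"dx":-0.06,"dy":0.02,"dz":0.7,"wx":0,"wy":0,"wz":0,"hand":85},{"dx":-0.06,"dy":0.02,"dz":1.4,"wx":0,"wy":0,"wz":0,"hand":85},{"dx":-0.06,"dy":0.02,"dz":2.0,"wx":0,"wy":0,"wz":0,"hand":85},{"dx":-0.06,"dy":0.02,"dz":2.2,"wx":0,"wy":0,"wz":0,"hand":85},{"dx":-0.06,"dy":0.02,"dz":2.2,"wx":0,"wy":0,"wz":0,"hand":85},{"dx":-0.06,"dy":0.02,"dz":2.2,"wx":0,"wy":0,"wz":0,"hand":85}]}}

```text
clock: 2.7
eef_pos: [0.5516, 0.1243, 0.0443]
tool_rot: [0.707, 0.707, 0.001, 0.001]
ft_force: [-0.2, -0.2, 0.8]
grip_width: 0.0851
grasp_force: 0.0
```

```bash
cat > ft.py <<'E'
from h import *
F=[]
for _ in range(6): bot.camera('wrist'); o=bot.get_obs(); F.append(o['ft_force'])
print(np.mean(F,0).round(2),np.std(F,0).round(2),o['eef_pos'].round(4),o['clock'],o['grip_width'])
E
python3 ft.py
```

```text
[ 0.14 -0.14 -0.15] [0.34 0.59 0.3 ] [0.5507 0.1242 0.0435] 3.0 0.08519090275716101
```

Emit:
{"op": "drive_tool", "data": {"rows": [{"dx":0,"dy":0,"dz":0,"wx":0,"wy":0,"wz":0,"hand":36},{"dx":0,"dy":0,"dz":0,"wx":0,"wy":0,"wz":0,"hand":36},{"dx":0,"dy":0,"dz":0,"wx":0,"wy":0,"wz":0,"hand":36},{"dx":0,"dy":0,"dz":0,"wx":0,"wy":0,"wz":0,"hand":36},{"dx":0,"dy":0,"dz":0,"wx":0,"wy":0,"wz":0,"hand":36},{"dx":0,"dy":0,"dz":0,"wx":0,"wy":0,"wz":0,"hand":36}]}}

```text
clock: 3.6
eef_pos: [0.5502, 0.124, 0.0426]
tool_rot: [0.707, 0.707, 0.0, 0.0]
ft_force: [0.1, -0.1, 2.8]
grip_width: 0.0433
grasp_force: 61.1
```

Emit:
{"op": "drive_tool", "data": {"rows": [{"dx":0,"dy":0,"dz":-0.2,"wx":0,"wy":0,"wz":0,"hand":36},{"dx":0,"dy":0,"dz":-0.8,"wx":0,"wy":0,"wz":0,"hand":36},{"dx":0,"dy":0,"dz":-1.6,"wx":0,"wy":0,"wz":0,"hand":36},{"dx":0,"dy":0,"dz":-2.4,"wx":0,"wy":0,"wz":0,"hand":36},{"dx":0,"dy":0,"dz":-2.9,"wx":0,"wy":0,"wz":0,"hand":36},{"dx":0,"dy":0,"dz":-3.0,"wx":0,"wy":0,"wz":0,"hand":36},{"dx":0,"dy":0,"dz":-3.0,"wx":0,"wy":0,"wz":0,"hand":36},{"dx":0,"dy":0,"dz":-3.0,"wx":0,"wy":0,"wz":0,"hand":36}]}}

```text
clock: 4.4
eef_pos: [0.5489, 0.1238, 0.1905]
tool_rot: [0.707, 0.707, -0.001, -0.001]
ft_force: [0.7, -0.2, -1.2]
grip_width: 0.0434
grasp_force: 61.1
```

```bash
python3 ft.py
```

```text
[-0.27  0.15 -1.03] [0.38 0.49 0.33] [0.5495 0.1239 0.1912] 4.7 0.04341261893044514
```

Net weight is about 0.9 N, so this can is hollow and goes in the blue cup. I'll check the clearance to the cabinet before moving there.

```bash
python3 - <<'E'
from h import *
for nm,u,v,z in [('cab',85,222,0),('cab2',134,207,0),('cabtop',75,135,.2),('cabtopR',118,125,.2),('white',135,152,0),('white2',175,158,0),('white3',216,133,0),('psu',185,262,0),('psuL',150,240,0),('psutop',155,212,.07)]: print(nm,atz('scene',u,v,z).round(2))
E
```

```text
cab [ 0.91 -0.46  0.  ]
cab2 [ 0.77 -0.39 -0.  ]
cabtop [ 0.78 -0.61  0.2 ]
cabtopR [ 0.65 -0.55  0.2 ]
white [ 0.51 -0.67  0.  ]
white2 [ 0.46 -0.51  0.  ]
white3 [ 0.22 -0.51  0.  ]
psu [ 0.88 -0.07 -0.  ]
psuL [ 0.86 -0.22  0.  ]
psutop [ 0.82 -0.23  0.07]
```

Clear at (0.62,-0.27).

Emit:
{"op": "drive_tool", "data": {"rows": [{"dx":-0.8,"dy":0.2,"dz":-0.4,"wx":0,"wy":0,"wz":0,"hand":36},{"dx":-1.7,"dy":0.4,"dz":-0.4,"wx":0,"wy":0,"wz":0,"hand":36},{"dx":-2.6,"dy":0.6,"dz":-0.4,"wx":0,"wy":0,"wz":0,"hand":36},{"dx":-3.5,"dy":0.8,"dz":-0.4,"wx":0,"wy":0,"wz":0,"hand":36},{"dx":-4.4,"dy":1.0,"dz":-0.4,"wx":0,"wy":0,"wz":0,"hand":36},{"dx":-5.3,"dy":1.2,"dz":-0.4,"wx":0,"wy":0,"wz":0,"hand":36},{"dx":-6.2,"dy":1.4,"dz":-0.4,"wx":0,"wy":0,"wz":0,"hand":36},{"dx":-7.0,"dy":1.4,"dz":-0.4,"wx":0,"wy":0,"wz":0,"hand":36},{"dx":-7.6,"dy":1.4,"dz":-0.4,"wx":0,"wy":0,"wz":0,"hand":36},{"dx":-7.9,"dy":1.4,"dz":-0.4,"wx":0,"wy":0,"wz":0,"hand":36},{"dx":-7.9,"dy":1.4,"dz":-0.4,"wx":0,"wy":0,"wz":0,"hand":36},{"dx":-7.9,"dy":1.4,"dz":-0.4,"wx":0,"wy":0,"wz":0,"hand":36}]}}

```text
clock: 5.9
eef_pos: [0.62, -0.2699, 0.2119]
tool_rot: [0.707, 0.707, 0.0, -0.001]
ft_force: [0.0, 0.3, -0.5]
grip_width: 0.0431
grasp_force: 61.4
```

```bash
cat > cups.py <<'E'
import sys
from h import *
o=bot.get_obs(); print(o['eef_pos'].round(4),o['tool_rot'].round(4),o['ft_force'].round(2),o['clock'])
C=cam('wrist'); im=save('wrist',sys.argv[1]); hsv=cv2.cvtColor(im,cv2.COLOR_RGB2HSV)
for n,lo,hi in [('red',170,8),('yellow',20,34),('blue',105,122)]:
    h=hsv[...,0]; m=((h>=lo)|(h<=hi)) if lo>hi else (h>=lo)&(h<=hi)
    m=(m&(hsv[...,1]>150)&(hsv[...,2]>60)).astype('uint8')
    k,l,s,c=cv2.connectedComponentsWithStats(m)
    for i in range(1,k):
        if s[i,4]>800:
            ct=max(cv2.findContours((l==i).astype('uint8'),0,1)[0],key=len); e=cv2.fitEllipse(cv2.convexHull(ct))
            print(n,s[i],np.round(e[0],1),np.round(e[1],1),atz('wrist',*e[0],.09,C).round(4))
    for d in bot.look_for('wrist','floor_'+n)[:2]: print('  net',n,round(d['score'],2),d['extent'],atz('wrist',*d['extent'][:2],.083,C).round(4))
E
python3 cups.py w3.png
```

```text
[ 0.62   -0.2699  0.2119] [ 7.069e-01  7.073e-01  2.000e-04 -7.000e-04] [ 0.    0.32 -0.51] 5.9
yellow [ 229    0   85   75 5308] [271.2  24.8] [84.7 97.9] [ 0.6174 -0.1433  0.09  ]
  net yellow 0.57 [269.4, 37.0, 84.9, 73.9] [ 0.6161 -0.1494  0.083 ]
blue [ 258  133   76   78 4588] [295.8 171.5] [75.9 76.8] [ 0.6354 -0.2409  0.09  ]
  net blue 0.74 [294.6, 172.1, 75.6, 80.1] [ 0.6349 -0.2426  0.083 ]
```

View pics/w3.png

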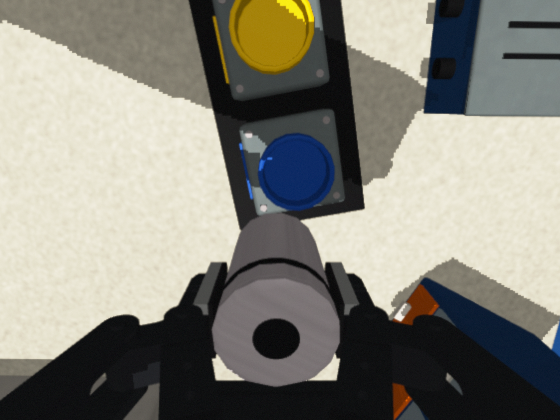

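```bash
python3 - <<'E'
from h import *
im=cv2.imread('pics/w3.png'); g=(im[310:370,245:310].max(2)<45).astype('uint8')
k,l,s,c=cv2.connectedComponentsWithStats(g); i=1+s[1:,4].argmax(); u=c[i]+[245,310]; print(s[i],u)
print(atz('wrist',*u,.2119+.0324))
for n in ['scene','side']:
    bot.camera(n)
    for t in ['floor_blue','can_a']:
        for d in bot.look_for(n,t)[:5]: print(n,t,round(d['score'],2),d['extent'])
E
```

```text
[   8    9   47   40 1469] [275.80735194 338.48196052]
[ 0.62111802 -0.26983937  0.2443    ]
scene floor_blue 0.75 [195.9, 179.6, 17.3, 18.1]
scene can_a 0.87 [353.0, 209.6, 14.6, 25.9]
scene can_a 0.8 [399.1, 212.2, 16.9, 24.7]
scene can_a 0.76 [185.4, 138.8, 17.1, 27.3]
scene can_a 0.69 [379.2, 223.2, 15.3, 33.1]
side floor_blue 0.52 [285.8, 136.6, 18.3, 16.6]
side floor_blue 0.3 [292.2, 93.7, 14.1, 28.9]
side can_a 0.93 [339.8, 259.0, 20.8, 37.0]
side can_a 0.86 [291.6, 92.8, 15.3, 29.7]
side can_a 0.69 [327.8, 293.9, 28.9, 48.8]
side can_a 0.69 [375.5, 308.6, 31.8, 47.5]
```

Emit:
{"op": "drive_tool", "data": {"rows": [{"dx":0.3,"dy":0.15,"dz":0,"wx":0,"wy":0,"wz":0,"hand":36},{"dx":0.58,"dy":0.3,"dz":0.3,"wx":0,"wy":0,"wz":0,"hand":36},{"dx":0.58,"dy":0.3,"dz":0.8,"wx":0,"wy":0,"wz":0,"hand":36},{"dx":0.58,"dy":0.3,"dz":1.2,"wx":0,"wy":0,"wz":0,"hand":36},{"dx":0.58,"dy":0.3,"dz":1.4,"wx":0,"wy":0,"wz":0,"hand":36},{"dx":0.58,"dy":0.3,"dz":1.4,"wx":0,"wy":0,"wz":0,"hand":36},{"dx":0.58,"dy":0.3,"dz":1.4,"wx":0,"wy":0,"wz":0,"hand":36},{"dx":0.58,"dy":0.3,"dz":1.46,"wx":0,"wy":0,"wz":0,"hand":36},{"dx":0.58,"dy":0.3,"dz":1.52,"wx":0,"wy":0,"wz":0,"hand":36},{"dx":0.58,"dy":0.3,"dz":1.56,"wx":0,"wy":0,"wz":0,"hand":36},{"dx":0.58,"dy":0.3,"dz":1.6,"wx":0,"wy":0,"wz":0,"hand":36},{"dx":0.58,"dy":0.3,"dz":1.64,"wx":0,"wy":0,"wz":0,"hand":36}]}}

```text
clock: 7.6
eef_pos: [0.635, -0.2421, 0.1303]
tool_rot: [0.707, 0.707, 0.0, 0.0]
ft_force: [0.2, 0.2, -0.6]
grip_width: 0.0432
grasp_force: 61.4
```

```bash
python3 - <<'E'
from h import *
o=bot.get_obs(); print(o['eef_pos'].round(4),o['ft_force'].round(2),o['clock'])
im=bot.camera('side')[70:190,220:370]; im2=bot.camera('scene')[110:230,130:280]
cv2.imwrite('pics/p4.png',cv2.resize(np.hstack([im,im2]),(800,320),interpolation=2)[:,:,::-1])
E
```

```text
[ 0.635  -0.2421  0.1303] [ 0.19  0.25 -0.6 ] 7.6
```

View pics/p4.png

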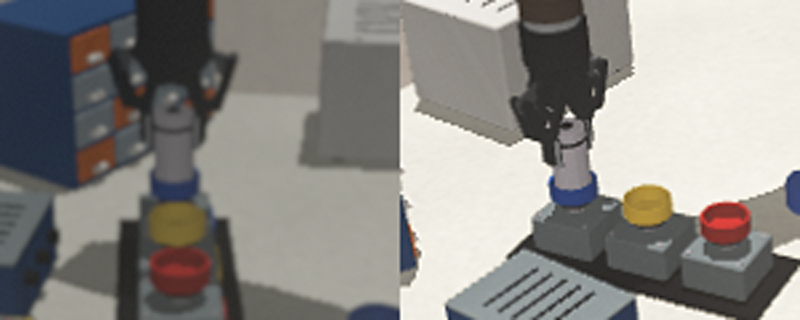

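Emit:
{"op": "drive_tool", "data": {"rows": [{"dx":0.02,"dy":0,"dz":0.04,"wx":0,"wy":0,"wz":0,"hand":36},{"dx":0.02,"dy":0,"dz":0.08,"wx":0,"wy":0,"wz":0,"hand":36},{"dx":0.02,"dy":0,"dz":0.12,"wx":0,"wy":0,"wz":0,"hand":36},{"dx":0.02,"dy":0,"dz":0.16,"wx":0,"wy":0,"wz":0,"hand":36},{"dx":0.02,"dy":0,"dz":0.2,"wx":0,"wy":0,"wz":0,"hand":36},{"dx":0.02,"dy":0,"dz":0.2,"wx":0,"wy":0,"wz":0,"hand":36}]}}

```text
clock: 8.3
eef_pos: [0.6348, -0.2409, 0.1198]
tool_rot: [0.707, 0.707, -0.0, -0.0]
ft_force: [-0.2, 0.2, -0.8]
grip_width: 0.0429
grasp_force: 61.4
```

Emit:
{"op": "drive_tool", "data": {"rows": [{"dx":0,"dy":0,"dz":0.02,"wx":0,"wy":0,"wz":0,"hand":36},{"dx":0,"dy":0,"dz":0.04,"wx":0,"wy":0,"wz":0,"hand":36},{"dx":0,"dy":0,"dz":0.06,"wx":0,"wy":0,"wz":0,"hand":36},{"dx":0,"dy":0,"dz":0.06,"wx":0,"wy":0,"wz":0,"hand":36}]}}

```text
clock: 8.7
eef_pos: [0.6349, -0.241, 0.1171]
tool_rot: [0.707, 0.707, -0.0, -0.0]
ft_force: [0.3, -1.2, -1.1]
grip_width: 0.0432
grasp_force: 61.4
```

Emit:
{"op": "drive_tool", "data": {"rows": [{"dx":0,"dy":0,"dz":0.02,"wx":0,"wy":0,"wz":0,"hand":36},{"dx":0,"dy":0,"dz":0.04,"wx":0,"wy":0,"wz":0,"hand":36},{"dx":0,"dy":0,"dz":0.06,"wx":0,"wy":0,"wz":0,"hand":36},{"dx":0,"dy":0,"dz":0.06,"wx":0,"wy":0,"wz":0,"hand":36}]}}

```text
clock: 9.1
eef_pos: [0.635, -0.2411, 0.1158]
tool_rot: [0.707, 0.707, 0.0, 0.001]
ft_force: [-3.1, 1.0, 6.1]
grip_width: 0.0434
grasp_force: 62.0
```

Emit:
{"op": "drive_tool", "data": {"rows": [{"dx":0,"dy":0,"dz":0.02,"wx":0,"wy":0,"wz":0,"hand":36},{"dx":0,"dy":0,"dz":0.04,"wx":0,"wy":0,"wz":0,"hand":36},{"dx":0,"dy":0,"dz":0.04,"wx":0,"wy":0,"wz":0,"hand":36}]}}

```text
clock: 9.4
eef_pos: [0.6351, -0.2411, 0.1141]
tool_rot: [0.707, 0.707, 0.0, 0.001]
ft_force: [-3.0, 1.4, 6.8]
grip_width: 0.043
grasp_force: 62.1
```

Emit:
{"op": "drive_tool", "data": {"rows": [{"dx":0,"dy":0,"dz":0.02,"wx":0,"wy":0,"wz":0,"hand":36},{"dx":0,"dy":0,"dz":0.03,"wx":0,"wy":0,"wz":0,"hand":36},{"dx":0,"dy":0,"dz":0.03,"wx":0,"wy":0,"wz":0,"hand":36}]}}

```text
clock: 9.7
eef_pos: [0.635, -0.2411, 0.1127]
tool_rot: [0.707, 0.707, 0.0, 0.001]
ft_force: [-3.3, 1.6, 6.6]
grip_width: 0.0431
grasp_force: 62.1
```

Emit:
{"op": "drive_tool", "data": {"rows": [{"dx":0,"dy":0,"dz":0.02,"wx":0,"wy":0,"wz":0,"hand":36},{"dx":0,"dy":0,"dz":0.03,"wx":0,"wy":0,"wz":0,"hand":36},{"dx":0,"dy":0,"dz":0.03,"wx":0,"wy":0,"wz":0,"hand":36}]}}

```text
clock: 10.0
eef_pos: [0.6351, -0.2411, 0.1112]
tool_rot: [0.707, 0.707, 0.0, 0.001]
ft_force: [-3.5, 0.4, 8.0]
grip_width: 0.0435
grasp_force: 62.1
```

Emit:
{"op": "drive_tool", "data": {"rows": [{"dx":0,"dy":0,"dz":0.01,"wx":0,"wy":0,"wz":0,"hand":36},{"dx":0,"dy":0,"dz":0.02,"wx":0,"wy":0,"wz":0,"hand":36},{"dx":0,"dy":0,"dz":0.02,"wx":0,"wy":0,"wz":0,"hand":36}]}}

```text
clock: 10.3
eef_pos: [0.6351, -0.241, 0.1102]
tool_rot: [0.707, 0.707, 0.0, 0.001]
ft_force: [-3.2, 1.2, 7.6]
grip_width: 0.0433
grasp_force: 62.1
```

Emit:
{"op": "drive_tool", "data": {"rows": [{"dx":0,"dy":0,"dz":0,"wx":0,"wy":0,"wz":0,"hand":36}]}}

```text
clock: 10.4
eef_pos: [0.635, -0.2411, 0.1102]
tool_rot: [0.707, 0.707, 0.0, 0.001]
ft_force: [-3.2, 0.7, 7.1]
grip_width: 0.0433
grasp_force: 62.1
```

Emit:
{"op": "drive_tool", "data": {"rows": [{"dx":0,"dy":0,"dz":0.01,"wx":0,"wy":0,"wz":0,"hand":36},{"dx":0,"dy":0,"dz":0.02,"wx":0,"wy":0,"wz":0,"hand":36},{"dx":0,"dy":0,"dz":0.02,"wx":0,"wy":0,"wz":0,"hand":36}]}}

```text
clock: 10.7
eef_pos: [0.6351, -0.2411, 0.1094]
tool_rot: [0.707, 0.707, 0.0, 0.001]
ft_force: [-3.4, 1.3, 8.4]
grip_width: 0.0432
grasp_force: 62.2
```

Emit:
{"op": "drive_tool", "data": {"rows": [{"dx":0,"dy":0,"dz":0.01,"wx":0,"wy":0,"wz":0,"hand":36},{"dx":0,"dy":0,"dz":0.01,"wx":0,"wy":0,"wz":0,"hand":36}]}}

```text
clock: 10.9
eef_pos: [0.6351, -0.2411, 0.1093]
tool_rot: [0.707, 0.707, 0.0, 0.001]
ft_force: [-3.9, 1.6, 9.6]
grip_width: 0.0432
grasp_force: 62.3
```

Force is rising, so this is likely the stop. I'll confirm by going a little farther.

Emit:
{"op": "drive_tool", "data": {"rows": [{"dx":0,"dy":0,"dz":0.01,"wx":0,"wy":0,"wz":0,"hand":36},{"dx":0,"dy":0,"dz":0.01,"wx":0,"wy":0,"wz":0,"hand":36}]}}

```text
clock: 11.1
eef_pos: [0.6351, -0.2411, 0.1091]
tool_rot: [0.707, 0.707, 0.0, 0.001]
ft_force: [-5.2, 2.1, 10.5]
grip_width: 0.0433
grasp_force: 62.4
```

Emit:
{"op": "drive_tool", "data": {"rows": [{"dx":0,"dy":0,"dz":0.01,"wx":0,"wy":0,"wz":0,"hand":36},{"dx":0,"dy":0,"dz":0.01,"wx":0,"wy":0,"wz":0,"hand":36}]}}

```text
clock: 11.3
eef_pos: [0.6351, -0.2411, 0.109]
tool_rot: [0.707, 0.707, 0.0, 0.001]
ft_force: [-5.4, 1.1, 11.8]
grip_width: 0.0433
grasp_force: 62.5
```

Emit:
{"op": "drive_tool", "data": {"rows": [{"dx":0,"dy":0,"dz":-0.03,"wx":0,"wy":0,"wz":0,"hand":36},{"dx":0,"dy":0,"dz":-0.06,"wx":0,"wy":0,"wz":0,"hand":36},{"dx":0,"dy":0,"dz":-0.06,"wx":0,"wy":0,"wz":0,"hand":36}]}}

```text
clock: 11.6
eef_pos: [0.6351, -0.2411, 0.1098]
tool_rot: [0.707, 0.707, 0.0, 0.0]
ft_force: [-1.9, 1.2, 5.6]
grip_width: 0.0431
grasp_force: 61.8
```

Emit:
{"op": "drive_tool", "data": {"rows": [{"dx":0,"dy":0,"dz":-0.03,"wx":0,"wy":0,"wz":0,"hand":36},{"dx":0,"dy":0,"dz":-0.04,"wx":0,"wy":0,"wz":0,"hand":36},{"dx":0,"dy":0,"dz":-0.04,"wx":0,"wy":0,"wz":0,"hand":36}]}}

```text
clock: 11.9
eef_pos: [0.6352, -0.2411, 0.1104]
tool_rot: [0.707, 0.707, 0.0, 0.0]
ft_force: [0.1, 0.4, 1.8]
grip_width: 0.0432
grasp_force: 61.5
```

Emit:
{"op": "drive_tool", "data": {"rows": [{"dx":0,"dy":0,"dz":0,"wx":0,"wy":0,"wz":0,"hand":85},{"dx":0,"dy":0,"dz":0,"wx":0,"wy":0,"wz":0,"hand":85},{"dx":0,"dy":0,"dz":0,"wx":0,"wy":0,"wz":0,"hand":85},{"dx":0,"dy":0,"dz":0,"wx":0,"wy":0,"wz":0,"hand":85},{"dx":0,"dy":0,"dz":-0.5,"wx":0,"wy":0,"wz":0,"hand":85},{"dx":0,"dy":0,"dz":-1.2,"wx":0,"wy":0,"wz":0,"hand":85},{"dx":0,"dy":0,"dz":-2.0,"wx":0,"wy":0,"wz":0,"hand":85},{"dx":0,"dy":0,"dz":-2.6,"wx":0,"wy":0,"wz":0,"hand":85},{"dx":0,"dy":0,"dz":-2.6,"wx":0,"wy":0,"wz":0,"hand":85}]}}

```text
clock: 12.8
eef_pos: [0.6374, -0.2419, 0.2474]
tool_rot: [0.707, 0.707, 0.002, 0.005]
ft_force: [0.5, 0.5, 0.5]
grip_width: 0.0847
grasp_force: 0.0
```

```bash
python3 - <<'E'
from h import *
C=cam('wrist');im=save('wrist','w5.png'); print(bot.get_obs()['eef_pos'],proj('wrist',(.635,-.241,.142),C))
print([ (d['score'],d['extent']) for d in bot.look_for('wrist','can_a')])
E
```

```text
[ 0.63645693 -0.24155187  0.24432062] [269.81945246 213.8277368 ]
[(0.97, [270.9, 209.3, 59.1, 72.8])]
```

View pics/w5.png

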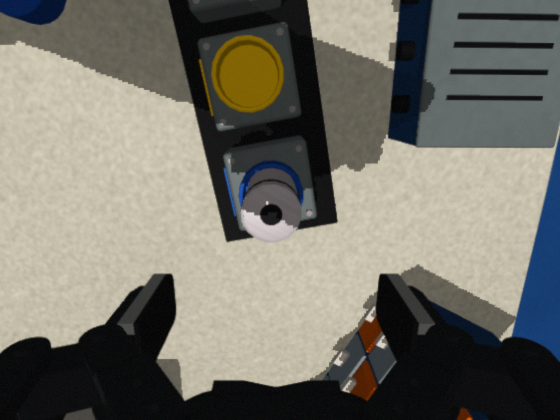

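The can stands in the blue cup, its dot at (271,213) where predicted. Next is can B.

Emit:
{"op": "drive_tool", "data": {"rows": [{"dx":0.9,"dy":-0.3,"dz":0,"wx":0,"wy":0,"wz":0,"hand":65},{"dx":1.8,"dy":-0.55,"dz":0,"wx":0,"wy":0,"wz":0,"hand":65},{"dx":2.7,"dy":-0.8,"dz":0,"wx":0,"wy":0,"wz":0,"hand":65},{"dx":3.6,"dy":-1.1,"dz":0,"wx":0,"wy":0,"wz":0,"hand":65},{"dx":4.5,"dy":-1.35,"dz":0,"wx":0,"wy":0,"wz":0,"hand":65},{"dx":5.4,"dy":-1.65,"dz":0,"wx":0,"wy":0,"wz":0,"hand":65},{"dx":6.3,"dy":-1.9,"dz":0,"wx":0,"wy":0,"wz":0,"hand":65},{"dx":7.2,"dy":-2.2,"dz":0,"wx":0,"wy":0,"wz":0,"hand":65},{"dx":8.1,"dy":-2.45,"dz":0,"wx":0,"wy":0,"wz":0,"hand":65},{"dx":9.0,"dy":-2.75,"dz":0,"wx":0,"wy":0,"wz":0,"hand":65},{"dx":9.9,"dy":-3.05,"dz":0,"wx":0,"wy":0,"wz":0,"hand":65},{"dx":10.7,"dy":-3.3,"dz":0,"wx":0,"wy":0,"wz":0,"hand":65},{"dx":11.1,"dy":-3.34,"dz":0.3,"wx":0,"wy":0,"wz":0,"hand":65},{"dx":11.1,"dy":-3.34,"dz":0.9,"wx":0,"wy":0,"wz":0,"hand":65},{"dx":11.1,"dy":-3.34,"dz":1.5,"wx":0,"wy":0,"wz":0,"hand":65},{"dx":11.1,"dy":-3.34,"dz":1.7,"wx":0,"wy":0,"wz":0,"hand":65},{"dx":11.1,"dy":-3.34,"dz":1.7,"wx":0,"wy":0,"wz":0,"hand":65},{"dx":11.1,"dy":-3.34,"dz":1.7,"wx":0,"wy":0,"wz":0,"hand":65}]}}

```text
clock: 14.7
eef_pos: [0.4683, 0.3139, 0.1562]
tool_rot: [0.707, 0.707, 0.0, 0.0]
ft_force: [-0.2, 0.6, -0.2]
grip_width: 0.0649
grasp_force: 0.0
```

```bash
python3 - <<'E'
from h import *
o=bot.get_obs(); print(o['eef_pos'].round(4),o['tool_rot'].round(4),o['ft_force'].round(2),o['grip_width'])
C=cam('wrist'); im=save('wrist','w6.png')
g=im.max(2)<60
n,l,s,c=cv2.connectedComponentsWithStats(g.astype('uint8'))
for i in range(1,n):
    if 200<s[i,4]<900: print(s[i],c[i].round(1),im[int(c[i][1])+18,int(c[i][0])],atz('wrist',*c[i],.075,C).round(4))
print([ (d['score'],d['extent']) for d in bot.look_for('wrist','can_a')])
E
```

```text
[0.4683 0.3139 0.1562] [7.073e-01 7.070e-01 1.000e-04 0.000e+00] [-0.23  0.64 -0.17] 0.06489805494401003
[141 176  23  24 431] [152.2 187.2] [121  47   2] [0.3913 0.3402 0.075 ]
[270 215  24  23 451] [281.6 226. ] [97 91 91] [0.4728 0.3144 0.075 ]
[231 308  54  22 207] [259.7 314. ] [229 117 148] [0.4577 0.2487 0.075 ]
[246 339  20  17 277] [255.8 347.2] [222 106 137] [0.4545 0.2208 0.075 ]
[(0.91, [161.3, 180.2, 91.3, 80.9]), (0.65, [283.8, 215.7, 66.8, 81.7]), (0.59, [256.2, 320.9, 58.7, 95.3])]
```

View pics/w6.png

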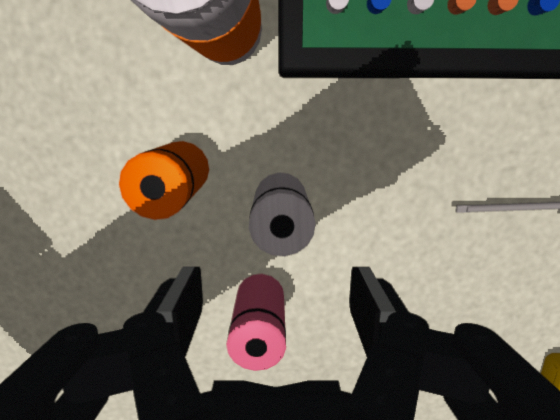

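Silver can dot at (282,226), between the orange (152,187) and pink (256,347) look-alikes. Grasping the silver one.

Emit:
{"op": "drive_tool", "data": {"rows": [{"dx":0,"dy":0.08,"dz":0,"wx":0,"wy":0,"wz":0,"hand":65},{"dx":0,"dy":0.08,"dz":0.7,"wx":0,"wy":0,"wz":0,"hand":65},{"dx":0,"dy":0.08,"dz":1.4,"wx":0,"wy":0,"wz":0,"hand":65},{"dx":0,"dy":0.08,"dz":2.0,"wx":0,"wy":0,"wz":0,"hand":65},{"dx":0,"dy":0.08,"dz":2.24,"wx":0,"wy":0,"wz":0,"hand":65},{"dx":0,"dy":0.08,"dz":2.24,"wx":0,"wy":0,"wz":0,"hand":65},{"dx":0,"dy":0.08,"dz":2.24,"wx":0,"wy":0,"wz":0,"hand":65},{"dx":0,"dy":0.08,"dz":2.24,"wx":0,"wy":0,"wz":0,"hand":36},{"dx":0,"dy":0.08,"dz":2.24,"wx":0,"wy":0,"wz":0,"hand":36},{"dx":0,"dy":0.08,"dz":2.24,"wx":0,"wy":0,"wz":0,"hand":36},{"dx":0,"dy":0.08,"dz":2.24,"wx":0,"wy":0,"wz":0,"hand":36},{"dx":0,"dy":0.08,"dz":2.24,"wx":0,"wy":0,"wz":0,"hand":36}]}}

```text
clock: 16.0
eef_pos: [0.4733, 0.3151, 0.0461]
tool_rot: [0.707, 0.707, 0.002, 0.0]
ft_force: [-1.3, 0.8, 7.6]
grip_width: 0.0426
grasp_force: 61.5
```

Emit:
{"op": "drive_tool", "data": {"rows": [{"dx":0,"dy":0,"dz":-0.2,"wx":0,"wy":0,"wz":0,"hand":36},{"dx":0,"dy":0,"dz":-0.8,"wx":0,"wy":0,"wz":0,"hand":36},{"dx":0,"dy":0,"dz":-1.6,"wx":0,"wy":0,"wz":0,"hand":36},{"dx":0,"dy":0,"dz":-2.4,"wx":0,"wy":0,"wz":0,"hand":36},{"dx":0,"dy":0,"dz":-3.2,"wx":0,"wy":0,"wz":0,"hand":36},{"dx":0,"dy":0,"dz":-3.6,"wx":0,"wy":0,"wz":0,"hand":36},{"dx":0,"dy":0,"dz":-3.6,"wx":0,"wy":0,"wz":0,"hand":36},{"dx":0,"dy":0,"dz":-3.6,"wx":0,"wy":0,"wz":0,"hand":36},{"dx":0,"dy":0,"dz":-3.6,"wx":0,"wy":0,"wz":0,"hand":36}]}}

```text
clock: 16.9
eef_pos: [0.4708, 0.3132, 0.2216]
tool_rot: [0.707, 0.707, -0.002, -0.0]
ft_force: [-0.3, -0.2, -3.7]
grip_width: 0.0423
grasp_force: 61.7
```

```bash
python3 ft.py
```

```text
[-0.26  0.17 -2.51] [0.46 0.48 0.64] [0.4717 0.3138 0.2228] 17.2 0.04247977464431784
```

Net weight is about 2.5 N, so this can is filled and goes in the yellow cup.

Emit:
{"op": "drive_tool", "data": {"rows": [{"dx":-0.8,"dy":0.2,"dz":0,"wx":0,"wy":0,"wz":0,"hand":36},{"dx":-1.7,"dy":0.5,"dz":0,"wx":0,"wy":0,"wz":0,"hand":36},{"dx":-2.6,"dy":0.8,"dz":0,"wx":0,"wy":0,"wz":0,"hand":36},{"dx":-3.5,"dy":1.1,"dz":0,"wx":0,"wy":0,"wz":0,"hand":36},{"dx":-4.4,"dy":1.4,"dz":0,"wx":0,"wy":0,"wz":0,"hand":36},{"dx":-5.3,"dy":1.7,"dz":0,"wx":0,"wy":0,"wz":0,"hand":36},{"dx":-6.2,"dy":2.0,"dz":0,"wx":0,"wy":0,"wz":0,"hand":36},{"dx":-7.1,"dy":2.3,"dz":0,"wx":0,"wy":0,"wz":0,"hand":36},{"dx":-8.0,"dy":2.6,"dz":0,"wx":0,"wy":0,"wz":0,"hand":36},{"dx":-8.9,"dy":2.9,"dz":0,"wx":0,"wy":0,"wz":0,"hand":36},{"dx":-9.6,"dy":2.96,"dz":0,"wx":0,"wy":0,"wz":0,"hand":36},{"dx":-9.9,"dy":2.96,"dz":0,"wx":0,"wy":0,"wz":0,"hand":36},{"dx":-9.9,"dy":2.96,"dz":0,"wx":0,"wy":0,"wz":0,"hand":36},{"dx":-9.9,"dy":2.96,"dz":0,"wx":0,"wy":0,"wz":0,"hand":36},{"dx":-9.9,"dy":2.96,"dz":0,"wx":0,"wy":0,"wz":0,"hand":36}]}}

```text
clock: 18.7
eef_pos: [0.62, -0.1793, 0.2239]
tool_rot: [0.706, 0.708, 0.0, -0.0]
ft_force: [0.7, -0.4, -3.0]
grip_width: 0.0424
grasp_force: 62.3
```

```bash
python3 cups.py w7.png; python3 ft.py; python3 - <<'E'
from h import *
im=cv2.imread('pics/w7.png'); g=(im[300:380,235:320].max(2)<45).astype('uint8')
k,l,s,c=cv2.connectedComponentsWithStats(g)
for i in range(1,k):
    if s[i,4]>300: u=c[i]+[235,300]; print(s[i],u,atz('wrist',*u,bot.get_obs()['eef_pos'][2]+.0295))
E
```

```text
[ 0.62   -0.1793  0.2239] [ 7.064e-01  7.078e-01  2.000e-04 -3.000e-04] [ 0.68 -0.44 -3.02] 18.7
red [ 205    0   82   65 4406] [245.8  16.3] [81.5 95.4] [ 0.5998 -0.0452  0.09  ]
  net red 0.92 [248.1, 33.6, 81.3, 60.1] [ 0.6007 -0.0546  0.083 ]
  net red 0.19 [271.4, 158.5, 77.8, 76.8] [ 0.6172 -0.1435  0.083 ]
yellow [ 405    0  109   12 1097] [457.6   2.5] [ 19.8 109.8] [ 0.7441 -0.0358  0.09  ]
yellow [ 236  122   73   74 4267] [272.  158.6] [72.9 74.2] [ 0.6177 -0.1425  0.09  ]
  net yellow 0.57 [271.6, 157.8, 74.2, 74.6] [ 0.6173 -0.1429  0.083 ]
blue [   0   16   85   75 5026] [39.9 54.5] [69.6 94.4] [ 0.4531 -0.0689  0.09  ]
blue [ 533  289   27  118 1646] [531.1 387.1] [5.3 7.4] [ 0.8662 -0.36    0.09  ]
  net blue 0.39 [321.8, 256.9, 10.3, 17.3] [ 0.6602 -0.2273  0.083 ]
[ 0.17 -0.4  -2.8 ] [0.49 0.42 0.49] [ 0.62   -0.1808  0.2239] 19.2 0.042290999304392375
[  19   14   45   39 1379] [275.82523568 333.17041334] [ 0.62076885 -0.1809758   0.25338136]
```

Emit:
{"op": "drive_tool", "data": {"rows": [{"dx":0.4,"dy":-0.02,"dz":0,"wx":0,"wy":0,"wz":0,"hand":36},{"dx":0.77,"dy":-0.05,"dz":0.3,"wx":0,"wy":0,"wz":0,"hand":36},{"dx":0.77,"dy":-0.05,"dz":0.8,"wx":0,"wy":0,"wz":0,"hand":36},{"dx":0.77,"dy":-0.05,"dz":1.3,"wx":0,"wy":0,"wz":0,"hand":36},{"dx":0.77,"dy":-0.05,"dz":1.55,"wx":0,"wy":0,"wz":0,"hand":36},{"dx":0.77,"dy":-0.05,"dz":1.55,"wx":0,"wy":0,"wz":0,"hand":36},{"dx":0.77,"dy":-0.05,"dz":1.55,"wx":0,"wy":0,"wz":0,"hand":36},{"dx":0.77,"dy":-0.05,"dz":1.6,"wx":0,"wy":0,"wz":0,"hand":36},{"dx":0.77,"dy":-0.05,"dz":1.65,"wx":0,"wy":0,"wz":0,"hand":36},{"dx":0.77,"dy":-0.05,"dz":1.7,"wx":0,"wy":0,"wz":0,"hand":36},{"dx":0.77,"dy":-0.05,"dz":1.75,"wx":0,"wy":0,"wz":0,"hand":36},{"dx":0.77,"dy":-0.05,"dz":1.75,"wx":0,"wy":0,"wz":0,"hand":36}]}}

```text
clock: 20.4
eef_pos: [0.6172, -0.1425, 0.1359]
tool_rot: [0.707, 0.707, -0.0, -0.0]
ft_force: [0.5, -0.0, -2.4]
grip_width: 0.0427
grasp_force: 62.3
```

Emit:
{"op": "drive_tool", "data": {"rows": [{"dx":0,"dy":0,"dz":0.04,"wx":0,"wy":0,"wz":0,"hand":36},{"dx":0,"dy":0,"dz":0.08,"wx":0,"wy":0,"wz":0,"hand":36},{"dx":0,"dy":0,"dz":0.12,"wx":0,"wy":0,"wz":0,"hand":36},{"dx":0,"dy":0,"dz":0.16,"wx":0,"wy":0,"wz":0,"hand":36},{"dx":0,"dy":0,"dz":0.2,"wx":0,"wy":0,"wz":0,"hand":36},{"dx":0,"dy":0,"dz":0.24,"wx":0,"wy":0,"wz":0,"hand":36},{"dx":0,"dy":0,"dz":0.24,"wx":0,"wy":0,"wz":0,"hand":36}]}}

```text
clock: 21.1
eef_pos: [0.6172, -0.1424, 0.1239]
tool_rot: [0.707, 0.707, -0.0, -0.0]
ft_force: [-0.6, -0.4, -2.5]
grip_width: 0.0427
grasp_force: 62.3
```

Emit:
{"op": "drive_tool", "data": {"rows": [{"dx":0,"dy":0,"dz":0.02,"wx":0,"wy":0,"wz":0,"hand":36},{"dx":0,"dy":0,"dz":0.04,"wx":0,"wy":0,"wz":0,"hand":36},{"dx":0,"dy":0,"dz":0.06,"wx":0,"wy":0,"wz":0,"hand":36},{"dx":0,"dy":0,"dz":0.08,"wx":0,"wy":0,"wz":0,"hand":36},{"dx":0,"dy":0,"dz":0.08,"wx":0,"wy":0,"wz":0,"hand":36}]}}

```text
clock: 21.6
eef_pos: [0.6174, -0.1425, 0.1201]
tool_rot: [0.707, 0.707, -0.0, -0.0]
ft_force: [-0.7, 0.7, -2.1]
grip_width: 0.0422
grasp_force: 62.3
```

Emit:
{"op": "drive_tool", "data": {"rows": [{"dx":0,"dy":0,"dz":0.02,"wx":0,"wy":0,"wz":0,"hand":36},{"dx":0,"dy":0,"dz":0.04,"wx":0,"wy":0,"wz":0,"hand":36},{"dx":0,"dy":0,"dz":0.06,"wx":0,"wy":0,"wz":0,"hand":36},{"dx":0,"dy":0,"dz":0.08,"wx":0,"wy":0,"wz":0,"hand":36},{"dx":0,"dy":0,"dz":0.08,"wx":0,"wy":0,"wz":0,"hand":36}]}}

```text
clock: 22.1
eef_pos: [0.6176, -0.1426, 0.1176]
tool_rot: [0.707, 0.707, 0.0, 0.0]
ft_force: [-2.9, 0.0, 4.7]
grip_width: 0.0426
grasp_force: 63.1
```

Emit:
{"op": "drive_tool", "data": {"rows": [{"dx":0,"dy":0,"dz":0.02,"wx":0,"wy":0,"wz":0,"hand":36},{"dx":0,"dy":0,"dz":0.04,"wx":0,"wy":0,"wz":0,"hand":36},{"dx":0,"dy":0,"dz":0.06,"wx":0,"wy":0,"wz":0,"hand":36},{"dx":0,"dy":0,"dz":0.08,"wx":0,"wy":0,"wz":0,"hand":36},{"dx":0,"dy":0,"dz":0.1,"wx":0,"wy":0,"wz":0,"hand":36},{"dx":0,"dy":0,"dz":0.1,"wx":0,"wy":0,"wz":0,"hand":36}]}}

```text
clock: 22.7
eef_pos: [0.6176, -0.1426, 0.1127]
tool_rot: [0.707, 0.707, 0.0, 0.001]
ft_force: [-3.3, 0.0, 5.3]
grip_width: 0.0427
grasp_force: 63.2
```

Emit:
{"op": "drive_tool", "data": {"rows": [{"dx":0,"dy":0,"dz":0.02,"wx":0,"wy":0,"wz":0,"hand":36},{"dx":0,"dy":0,"dz":0.04,"wx":0,"wy":0,"wz":0,"hand":36},{"dx":0,"dy":0,"dz":0.06,"wx":0,"wy":0,"wz":0,"hand":36},{"dx":0,"dy":0,"dz":0.08,"wx":0,"wy":0,"wz":0,"hand":36},{"dx":0,"dy":0,"dz":0.08,"wx":0,"wy":0,"wz":0,"hand":36}]}}

```text
clock: 23.2
eef_pos: [0.6176, -0.1426, 0.1087]
tool_rot: [0.707, 0.707, 0.0, 0.001]
ft_force: [-2.5, 0.6, 4.9]
grip_width: 0.0425
grasp_force: 63.2
```

Emit:
{"op": "drive_tool", "data": {"rows": [{"dx":0,"dy":0,"dz":0.02,"wx":0,"wy":0,"wz":0,"hand":36},{"dx":0,"dy":0,"dz":0.04,"wx":0,"wy":0,"wz":0,"hand":36},{"dx":0,"dy":0,"dz":0.06,"wx":0,"wy":0,"wz":0,"hand":36},{"dx":0,"dy":0,"dz":0.06,"wx":0,"wy":0,"wz":0,"hand":36}]}}

```text
clock: 23.6
eef_pos: [0.6176, -0.1426, 0.1057]
tool_rot: [0.707, 0.707, 0.0, 0.001]
ft_force: [-3.6, 1.1, 5.1]
grip_width: 0.0427
grasp_force: 63.2
```

Emit:
{"op": "drive_tool", "data": {"rows": [{"dx":0,"dy":0,"dz":0.02,"wx":0,"wy":0,"wz":0,"hand":36},{"dx":0,"dy":0,"dz":0.04,"wx":0,"wy":0,"wz":0,"hand":36},{"dx":0,"dy":0,"dz":0.04,"wx":0,"wy":0,"wz":0,"hand":36}]}}

```text
clock: 23.9
eef_pos: [0.6176, -0.1425, 0.1037]
tool_rot: [0.707, 0.707, 0.0, 0.0]
ft_force: [-2.4, 0.3, 4.5]
grip_width: 0.0427
grasp_force: 63.2
```

Emit:
{"op": "drive_tool", "data": {"rows": [{"dx":0,"dy":0,"dz":0.02,"wx":0,"wy":0,"wz":0,"hand":36},{"dx":0,"dy":0,"dz":0.03,"wx":0,"wy":0,"wz":0,"hand":36},{"dx":0,"dy":0,"dz":0.03,"wx":0,"wy":0,"wz":0,"hand":36}]}}

```text
clock: 24.2
eef_pos: [0.6176, -0.1426, 0.1028]
tool_rot: [0.707, 0.707, 0.0, 0.001]
ft_force: [-4.3, -0.0, 7.9]
grip_width: 0.0425
grasp_force: 63.4
```

Emit:
{"op": "drive_tool", "data": {"rows": [{"dx":0,"dy":0,"dz":0.02,"wx":0,"wy":0,"wz":0,"hand":36},{"dx":0,"dy":0,"dz":0.03,"wx":0,"wy":0,"wz":0,"hand":36},{"dx":0,"dy":0,"dz":0.03,"wx":0,"wy":0,"wz":0,"hand":36}]}}

```text
clock: 24.5
eef_pos: [0.6176, -0.1426, 0.1022]
tool_rot: [0.707, 0.707, 0.001, 0.001]
ft_force: [-6.0, 0.9, 11.1]
grip_width: 0.0424
grasp_force: 63.8
```

Stopped. Unload, release and retreat.

Emit:
{"op": "drive_tool", "data": {"rows": [{"dx":0,"dy":0,"dz":-0.03,"wx":0,"wy":0,"wz":0,"hand":36},{"dx":0,"dy":0,"dz":-0.06,"wx":0,"wy":0,"wz":0,"hand":36},{"dx":0,"dy":0,"dz":-0.09,"wx":0,"wy":0,"wz":0,"hand":36},{"dx":0,"dy":0,"dz":-0.09,"wx":0,"wy":0,"wz":0,"hand":36}]}}

```text
clock: 24.9
eef_pos: [0.6177, -0.1426, 0.1037]
tool_rot: [0.707, 0.707, 0.0, 0.0]
ft_force: [0.5, -0.3, 1.1]
grip_width: 0.0425
grasp_force: 62.7
```

Emit:
{"op": "drive_tool", "data": {"rows": [{"dx":0,"dy":0,"dz":0,"wx":0,"wy":0,"wz":0,"hand":85},{"dx":0,"dy":0,"dz":0,"wx":0,"wy":0,"wz":0,"hand":85},{"dx":0,"dy":0,"dz":0,"wx":0,"wy":0,"wz":0,"hand":85},{"dx":0,"dy":0,"dz":0,"wx":0,"wy":0,"wz":0,"hand":85},{"dx":0,"dy":0,"dz":-0.5,"wx":0,"wy":0,"wz":0,"hand":85},{"dx":0,"dy":0,"dz":-1.2,"wx":0,"wy":0,"wz":0,"hand":85},{"dx":0,"dy":0,"dz":-2.0,"wx":0,"wy":0,"wz":0,"hand":85},{"dx":0,"dy":0,"dz":-2.6,"wx":0,"wy":0,"wz":0,"hand":85},{"dx":0,"dy":0,"dz":-2.8,"wx":0,"wy":0,"wz":0,"hand":85},{"dx":-0.6,"dy":0,"dz":-2.8,"wx":0,"wy":0,"wz":0,"hand":85},{"dx":-1.2,"dy":0,"dz":-2.8,"wx":0,"wy":0,"wz":0,"hand":85},{"dx":-1.2,"dy":0,"dz":-2.8,"wx":0,"wy":0,"wz":0,"hand":85},{"dx":-1.2,"dy":0,"dz":-2.8,"wx":0,"wy":0,"wz":0,"hand":85}]}}

```text
clock: 26.2
eef_pos: [0.6169, -0.2029, 0.2423]
tool_rot: [0.708, 0.707, -0.0, -0.001]
ft_force: [0.0, 0.6, -0.8]
grip_width: 0.0853
grasp_force: 0.0
```

```bash
python3 - <<'E'
from h import *
C=cam('wrist');im=save('wrist','w8.png'); print(bot.get_obs()['eef_pos'])
for p in [(.6177,-.1425,.0575+.075),(.635,-.241,.141)]: print(proj('wrist',p,C))
side=bot.camera('side')[110:210,230:340]; sc=bot.camera('scene')[140:240,150:290]
cv2.imwrite('pics/f.png',np.hstack([cv2.resize(im,(400,300)),cv2.resize(side,(200,300),interpolation=2),cv2.resize(sc,(200,300),interpolation=2)])[:,:,::-1])
E
```

```text
[ 0.61706901 -0.20223605  0.24258486]
[276.09303103 128.75641397]
[299.59966968 266.61732921]
```

View pics/f.png

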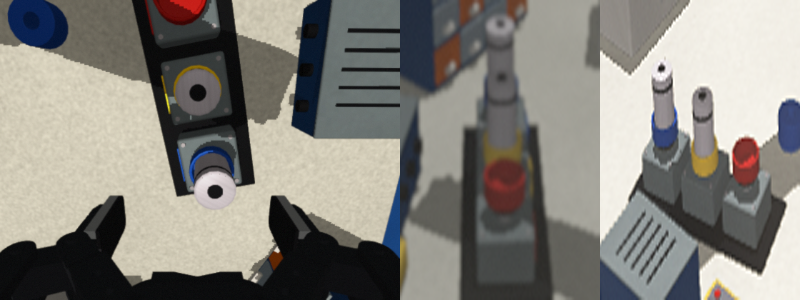

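Both cans stand upright, with dots at about (276,129) for yellow and (301,267) for blue, as predicted. The red cup is untouched. Handing in.

```bash
python3 -c "
from workcell import bot
print(bot.job_done())"
```

```text
the job is handed in; nothing more can be done
None
```

I put the hollow can (about 0.9 N) in the blue cup and the filled can (about 2.5 N) in the yellow cup, pressed each to its stop at 14 N or less, released both, left the red cup untouched and handed the job in; no verdict came back.

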